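# Load the print tray and line up the stamp

## Task

Slide the grey tray, with its plywood tile on it, in through the mouth of the aluminium slotted print bed until it is fully home against the black stop. Then take the stamp with the blue handle over the ink jars and finish holding it level about a centimetre above the tile, centred over the lightning bolt between the blue tape corners and square to them, never letting it touch the tile. Keep hold of it there: the job ends with the stamp still in the gripper, the tile still in its pocket, and the other things left where they are.

Things in the scene. Friction and masses are not known exactly. Their poses are not given: they have to be found in the camera images.
- bed: fixed print bed, 163 mm across (its x), about 190 mm long (its y): two aluminium side rails 24 mm high, a black stop across its -y end, mouth at +y, no floor (the tray slides on the table). Inner rail faces at x = +-67.5 mm, stop face at y = -90 mm. Origin on the table between the rails; a tray fully home has its origin on it and its axes parallel.
- bed_mouth (a point): middle of the mouth of the bed, on the table at bed y = +50 mm; axes as the bed's. Splayed guides run on to y = +85 mm, 13 mm wider per side. Inwards from here the rails have lips reaching in to x = +-59 mm, undersides 16 mm above the table, so the tray can enter only endwise, towards bed -y
- tray: loose grey tray, 130 mm (its x) by 180 mm (its y), 12 mm high over the rim, about 0.35 kg, starting on the table off the mouth of the bed, its plain -y end (enters first) towards the bed. A red upright grip plate, 60 mm wide (x), 12 mm thick (y), from 5 to 55 mm above the table, stands at y = +75 mm. Origin: centre of the underside.
- tray_grip (a point): point in the tray's red grip plate, 36 mm above the tray's underside, at tray x = 0, y = +75 mm; axes as the tray's. Pinch across the plate's 12 mm thickness (along tray y) from above.
- tray_pocket (a point): centre of the floor of the tile pocket in the tray (black ribs 4 mm high, 1.7 mm play around the tile), at tray x = 0, y = -25 mm, 5 mm above the tray's underside; axes as the tray's
- tile: loose plywood tile 100 mm (its x) by 80 mm (its y) by 8 mm in the pocket of the tray, axes along the tray; on top a black lightning bolt, long along x, and four blue tape corners framing a 76 by 46 mm stamp outline centred on the tile. Origin: centre of the underside. In the tray its top lies 13 mm above the table.
- tile_mark (a point): centre of the tile's top face and of the lightning bolt; axes as the tile's
- stamp: the stamp to use: wooden block 76 mm (its x) by 46 mm (its y), 22 mm high with its black rubber pad (70 by 40 mm) underneath, and a BLUE upright handle rib on top 56 mm long (x), 14 mm thick (y), from 22 to 60 mm above the underside. About 0.12 kg. Origin: centre of the underside. Either way round will do.
- stamp_face (a point): centre of the underside of the blue-handled stamp; axes as the stamp's
- stamp_grip (a point): point in the blue handle rib 46 mm above the stamp's underside; pinch across its 14 mm thickness (along stamp y) from above
- spare_stamp: bystander: a stamp of the same size and shape with an ORANGE handle; leave it alone. The two stamps swap places from start to start. Origin: centre of the underside
- ink_rack: fixed wooden rack 250 mm (x) by 74 mm (y) with walls 30 mm high, standing between the stamps and the bed, with three ink jars in it; origin: centre of the underside
- ink0: red ink jar with white lid, 58 mm across, 90 mm high, in the rack (its top 94 mm above the table); origin: centre of the underside
- ink1: yellow ink jar, the same size, in the rack
- ink2: green ink jar, the same size, in the rack
- marker_yellow: bystander: marker pen with a yellow cap, 138 mm long (x), 12 mm thick, lying on the table to the left of the tray
- marker_black: bystander: marker pen with a black cap, the same size, lying on the table beyond the tray
- tape_roll: bystander: roll of blue tape lying flat, 84 mm across, 24 mm high, beyond the bed; origin: centre of the underside

How it is judged:
By the outcome, as a careful person would: the job done as asked, in the order asked, and still so for the second after the job is handed in, while the arm keeps its last pose, push and grip.
It also fails if it takes over 64 s, if anything falls off the work surface, if the arm or the gripper's body presses on something with over 40 N, if the wrist force passes 120 N, or if a joint passes its speed limit or range.

## Robot

A 6-joint arm with a two-finger parallel gripper is mounted at the origin on the work surface. World frame = base frame: x ahead of the robot, y to its left, z up, the work surface at z = 0. Lengths are in m, angles in rad, forces in N, time in s.
With the tool pointing down it reaches from about 0.25 to 0.8 m from the base axis. Payload 8.5 kg.
Tool frame: the origin (TCP) lies on the mounting face of the last link; the fingertips stand 173 mm ahead of it and the grasp point (between the pads) lies grip_depth ahead of it (grip_depth is the distance from the TCP to the grasp point, in m); z points along the fingers, y is the line along which they close (so a half turn about z gives the same grasp; the last joint's range is limited). The gripper opens to 85 mm and grips with 20 to 120 N. Pads are 22 mm wide; open, the fingers measure 114 mm over their backs; the gripper's body (76 mm by 85 mm) begins 54 mm behind the grasp point. The pads swing forward as they close: fully open they stand 13 mm farther back than shut.
Start: joints at [-1.27, 0.238, -0.013, 1.319, 0, 1.571], TCP at [0.156, -0.501, 0.405] pointing down, gripper open.
Joint ranges: [-2.66, 2.66], [-1.03, 1.9], [-1.14, 1.46], [-1.82, 2.27], [-1.45, 1.34], [-3.14, 3.14]. Speed limits (rad/s): [2.22, 2.22, 2.79, 3.14, 3.14, 3.14].

## Interface

Orientations are given as a unit quaternion [x, y, z, w].
In Python, from workcell import * gives the robot as it stands.
- The arm moves only by the shell command python3 -m inch 'ROWS' [FORCE]. ROWS is JSON, a list of rows, each a list of 3 entries, a list of its own where there are three numbers: the finger opening in mm, from 0 to 85.4, then the shift along the tool's x, y, z in units of 30 mm (1.0 is 30 mm), then the turn, a rotation vector about the tool's x, y, z in units of 5 degrees (1.0 is 5 degrees). In form: [[jaw, [tx, ty, tz], [wx, wy, wz]], ...]. A call has 1 to 8 rows; each row shifts and turns the commanded pose from where the row before left it, along the tool's axes as they then stand; what a row does not reach is not made up. A row lasts 1/10 s, in which the tool goes at most 50 mm and 8.59 degrees, less where a joint would pass 70% of its speed; a pose out of reach is approached as far as the arm can. A call is refused whole if a number of a shift passes 1 or a number of a turn 1, either way. A call with a gripper value outside its range is refused whole. The fingers move at their own pace and stop on an object; FORCE is the grip in N (left out, the last holds). Time passes only in rows, so rows that do not move let the fingers close. It gives the time, the measured TCP pose, the force, the opening and the grip force at its end, in the units of the state.
- read_state(): the state, without advancing time (a new reading comes with each control period).
- camera(name): name is "side" or "top" or "wrist"; returns a dict with "image" (400x640x3 uint8, red, green, blue), "vertical_fov" (degrees; the focal length in pixels is half the picture's height over the tangent of half this angle, whatever the lens; pixels are square), "cx", "cy" (the principal point, pixels), "D" ([k1, k2, p1, p2, k3] as OpenCV has them; the pictures are not rectified), "view" (4x4, takes a point from world to camera coordinates); the wrist camera has in their place "hand_eye" (4x4, takes a point from camera to tool coordinates, whose origin is the TCP and whose axes are the flange's). Camera axes: x right, y down, z forward; pixel columns grow to the right and rows downward; lengths in m; the calibration is good to about 2 mm. A picture is of the moment at which its call begins: read the wrist's pose just before it. There is no depth.
- finish_job(): hands the job in; it is judged then, once.
The state is a dict: "time": time; "qpos": joint angles; "dq": joint speeds; "tau": joint torques, N m; "tcp_pos": TCP position; "ee_rot": TCP orientation; "force": force on the tool from outside, world axes, zero at the start; "ft_torque": the same for the moment, N m; "width": opening from 0.0 (shut) to 1.0 (fully open); "finger_force": force on a finger pad.
Only numpy, scipy, OpenCV 4.12 (cv2) and the standard library are available. Lean on these libraries where they do the work, as an engineer would, in place of code of your own. Each camera call takes 0.05 s, during which the arm holds its last target. There are 200 camera calls.

## Working session

There is one attempt and no reset: what is moved stays moved. The work goes in short steps, Python scripts to look and compute and a shell command to move; the robot and the scene stay as the last step left them, time stands still between calls to the robot, and variables do not carry over. Pictures are saved under pics/ and viewed, at most 10 in all, crops included, and the job is handed in when it is done.

```bash
ls; mkdir -p pics; python3 - <<'E'
from workcell import *
import cv2,numpy as np
s=read_state(); print(s)
try: print(grip_depth)
except Exception as e: print(e)
for n in ("top","side"):
    c=camera(n); cv2.imwrite(f"pics/{n}0.png",c["image"][:,:,::-1]); print(n,{k:(v if k!='image' else 0) for k,v in c.items()})
E
```

```text
pics
{'time': 0.0, 'qpos': array([-1.27002306e+00,  2.38800999e-01, -1.42369261e-02,  1.31919357e+00,
        1.74923321e-05,  1.57080141e+00]), 'dq': array([ 0.00022335, -0.0005797 , -0.00018825, -0.00073731, -0.00052276,
       -0.0005873 ]), 'tau': array([ 1.40417091e-03, -5.38779902e+01,  3.46435297e+01,  1.84595562e-02,
        4.27138559e-05,  4.02004019e-06]), 'tcp_pos': array([ 0.15549236, -0.5012833 ,  0.40407358]), 'ee_rot': array([ 9.88713353e-01,  1.49817860e-01, -9.88628347e-05, -7.10793210e-04]), 'force': array([-0.65537721, -0.03112977,  0.39365925]), 'ft_torque': array([0.00583488, 0.00997262, 0.00634683]), 'finger_force': 0.0, 'width': 0.9977175353816286}
0.1547
top {'image': 0, 'vertical_fov': 52.29558967495894, 'cx': 319.90102202680976, 'cy': 199.73923403337483, 'D': array([-0.03291024,  0.        ,  0.        ,  0.        ,  0.        ]), 'view': array([[-0.01782828, -0.99952487,  0.02514343,  0.03975322],
       [-0.98222466,  0.01280881, -0.18727158,  0.60386839],
       [ 0.18686055, -0.02803523, -0.98198633,  0.96710753],
       [ 0.        ,  0.        ,  0.        ,  1.        ]])}
side {'image': 0, 'vertical_fov': 54.62516873249721, 'cx': 312.6533257388474, 'cy': 200.2185279039587, 'D': array([-0.01622515,  0.        ,  0.        ,  0.        ,  0.        ]), 'view': array([[ 0.87555988, -0.48295498,  0.01222238, -0.53537619],
       [-0.2372009 , -0.45179156, -0.8600117 ,  0.22997558],
       [ 0.4208689 ,  0.75009258, -0.51012792,  0.68210827],
       [ 0.        ,  0.        ,  0.        ,  1.        ]])}
```

View pics/top0.png

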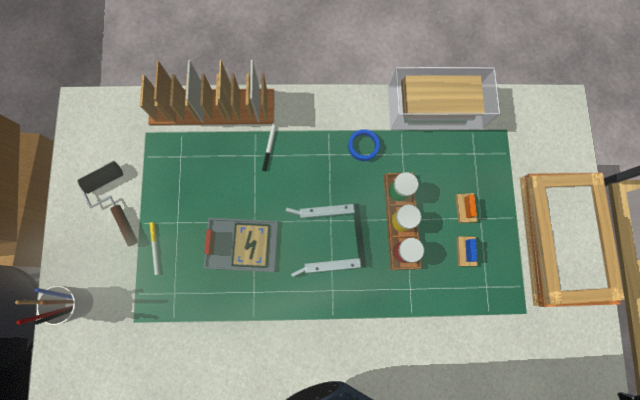

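View pics/side0.png

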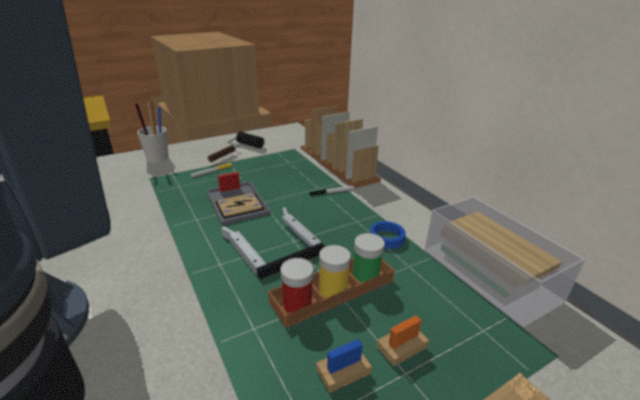

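Top view: the tray's red plate is at about (209,243), the bolt at (251,245), the rails' inner edges start near (300,211) and (305,269), and the stop is at x≈360. The blue stamp is at (470,250) and the orange one at (470,207). The side view agrees with this.

```bash
cat > h.py <<'E'
from workcell import *
import cv2,numpy as np
from scipy.spatial.transform import Rotation as R
def shot(n,name=None):
    s=read_state(); c=camera(n); im=c["image"]
    f=im.shape[0]/2/np.tan(np.radians(c["vertical_fov"])/2)
    c["K"]=np.array([[f,0,c["cx"]],[0,f,c["cy"]],[0,0,1]])
    if n=="wrist":
        T=np.eye(4);T[:3,:3]=R.from_quat(s["ee_rot"]).as_matrix();T[:3,3]=s["tcp_pos"]
        c["view"]=np.linalg.inv(T@c["hand_eye"])
    if name: cv2.imwrite(f"pics/{name}.png",im[:,:,::-1]); np.savez(f"pics/{name}.npz",K=c["K"],D=c["D"],view=c["view"])
    return c
def load(name):
    return dict(np.load(f"pics/{name}.npz"),image=cv2.imread(f"pics/{name}.png")[:,:,::-1])
def p2w(c,uv,z):
    n=cv2.undistortPoints(np.array(uv,float).reshape(-1,1,2),c["K"],np.array(c["D"])).reshape(-1,2)
    d=np.c_[n,np.ones(len(n))]@c["view"][:3,:3]
    o=-c["view"][:3,:3].T@c["view"][:3,3]
    return o+d*((np.broadcast_to(z,len(n))-o[2])/d[:,2])[:,None]
def w2p(c,P):
    V=c["view"]; return cv2.projectPoints(np.array(P,float).reshape(-1,3),cv2.Rodrigues(V[:3,:3])[0],V[:3,3],c["K"],np.array(c["D"]))[0].reshape(-1,2)
def blob(c,lo,hi,amin=20):  # HSV components: centroid, area
    m=cv2.inRange(cv2.cvtColor(np.ascontiguousarray(c["image"]),cv2.COLOR_RGB2HSV),lo,hi)
    n,l,st,ce=cv2.connectedComponentsWithStats(m)
    return [(ce[i].round(1),st[i].tolist()) for i in range(1,n) if st[i,4]>=amin]
E
python3 - <<'E'
from h import *
c=shot("top","top1")
np.set_printoptions(precision=4,suppress=True)
pts={"plate top":(209,243,.055),"bolt":(251,245,.013),"rail a":(355,211,.024),"rail b":(360,265,.024),"rail a2":(300,212,.024),"rail b2":(305,269,.024),"blue":(471,250,.06),"orange":(471,206,.06),"rackL":(389,222,.03),"lid0":(410,250,.094)}
for k,v in pts.items(): print(k,p2w(c,v[:2],v[2])[0])
s=read_state();print(R.from_quat(s["ee_rot"]).as_matrix());print(camera("wrist")["hand_eye"])
shot("wrist","w0")
E
```

```text
plate top [0.5001 0.3048 0.055 ]
bolt [0.4971 0.2077 0.013 ]
rail a [ 0.5798 -0.0608  0.024 ]
rail b [ 0.4415 -0.0688  0.024 ]
rail a2 [0.5791 0.0813 0.024 ]
rail b2 [0.4339 0.0701 0.024 ]
blue [ 0.4719 -0.3423  0.06  ]
orange [ 0.5826 -0.3519  0.06  ]
rackL [ 0.549  -0.1467  0.03  ]
lid0 [ 0.4726 -0.181   0.094 ]
[[ 0.9551  0.2963 -0.0003]
 [ 0.2963 -0.9551  0.001 ]
 [-0.     -0.0011 -1.    ]]
[[ 0.0001 -0.9611 -0.2762  0.0684]
 [ 1.      0.0002 -0.0003  0.0011]
 [ 0.0003 -0.2762  0.9611  0.0304]
 [ 0.      0.      0.      1.    ]]
```

View pics/w0.png

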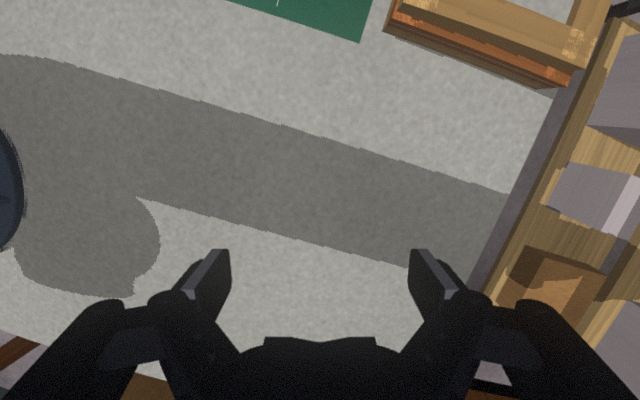

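The wrist view shows only the empty near-side table with the fingers. I'll turn the tool square and go over the bed and tray.

```bash
python3 -m inch '[[85,[0,0,0],[0,0,0.86]],[85,[0,0,0],[0,0,0.86]],[85,[0,0,0],[0,0,0.86]],[85,[0,0,0],[0,0,0.86]],[85,[0.6,-1,-0.07],[0,0,0]],[85,[0.6,-1,-0.07],[0,0,0]],[85,[0.6,-1,-0.07],[0,0,0]],[85,[0.6,-1,-0.07],[0,0,0]]]'
python3 -m inch '[[85,[0.6,-1,-0.07],[0,0,0]],[85,[0.6,-1,-0.07],[0,0,0]],[85,[0.6,-1,-0.07],[0,0,0]],[85,[0.6,-1,-0.07],[0,0,0]],[85,[0.6,-1,-0.07],[0,0,0]],[85,[0.6,-1,-0.07],[0,0,0]],[85,[0.6,-1,-0.07],[0,0,0]],[85,[0.6,-1,-0.07],[0,0,0]]]'
python3 -m inch '[[85,[0.6,-1,-0.07],[0,0,0]],[85,[0.6,-1,-0.07],[0,0,0]],[85,[0.6,-1,-0.07],[0,0,0]],[85,[0.6,-1,-0.07],[0,0,0]],[85,[0.6,-1,-0.07],[0,0,0]],[85,[0.6,-1,-0.07],[0,0,0]],[85,[0.6,-1,-0.07],[0,0,0]],[85,[0.6,-1,-0.07],[0,0,0]]]'
python3 -m inch '[[85,[0.6,-1,-0.07],[0,0,0]],[85,[0,0,0],[0,0,0]],[85,[0,0,0],[0,0,0]],[85,[0,0,0],[0,0,0]]]'
python3 -c "
from h import *
shot('wrist','w1')"
```

```text
time: 1.05
tcp_pos: [0.2278, -0.3802, 0.413]
ee_rot: [1.0, 0.0, -0.0, -0.0]
force: [-0.0, 0.0, 0.8]
width: 0.995
finger_force: 0.0
time: 1.85
tcp_pos: [0.3717, -0.1399, 0.4301]
ee_rot: [1.0, 0.0, 0.0, 0.0]
force: [0.5, -0.2, 0.3]
width: 0.993
finger_force: 0.0
time: 2.65
tcp_pos: [0.5161, 0.0429, 0.448]
ee_rot: [0.999, 0.036, -0.001, -0.021]
force: [-0.6, -0.1, 1.2]
width: 0.996
finger_force: 0.0
time: 3.05
tcp_pos: [0.5324, 0.0563, 0.4512]
ee_rot: [0.999, 0.047, -0.002, -0.026]
force: [0.5, 0.6, -0.0]
width: 0.994
finger_force: 0.0
```

View pics/w1.png

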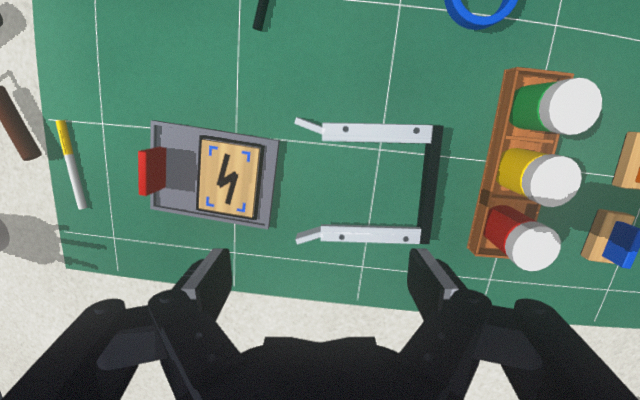

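The wrist view shows everything I need: red plate (153,172), tile with bolt (229,178), tape corners, rails (375,133) and (372,235), stop (430,185), rack, jars and stamps. The tool came out tilted and short in y, so I'll check the joints.

```bash
python3 - <<'E'
from h import *
np.set_printoptions(precision=4,suppress=True)
s=read_state();print(s["qpos"],s["tcp_pos"],R.from_quat(s["ee_rot"]).as_matrix())
c=load("w1"); print(c["K"],c["D"])
for k,v in {"tray far L":(153,121,.012),"tray far R":(279,141,.012),"near R":(270,228,.012),"near L":(150,210,.012),"bolt":(229,178,.013),"plate":(146,172,.055)}.items(): print(k,p2w(c,v[:2],v[2])[0])
im=cv2.resize(np.ascontiguousarray(c["image"][90:270,130:450,::-1]),(800,450),interpolation=cv2.INTER_CUBIC);cv2.imwrite("pics/w1c.png",im)
im=cv2.resize(np.ascontiguousarray(c["image"][110:200,450:640,::-1]),None,fx=4,fy=4,interpolation=cv2.INTER_CUBIC)
E
```

```text
[0.092  0.2461 0.1153 1.4409 0.0531 3.1406] [0.5323 0.0562 0.4514] [[ 0.9957  0.0927 -0.0058]
 [ 0.0929 -0.9943  0.0528]
 [-0.0009 -0.0531 -0.9986]]
[[301.9819   0.     319.3049]
 [  0.     301.9819 199.8487]
 [  0.       0.       1.    ]] [-0.0582  0.      0.      0.      0.    ]
tray far L [0.5689 0.3127 0.012 ]
tray far R [0.5574 0.1354 0.012 ]
near R [0.4304 0.1416 0.012 ]
near L [0.4376 0.3251 0.012 ]
bolt [0.4994 0.2033 0.013 ]
plate [0.5066 0.2996 0.055 ]
```

View pics/w1c.png

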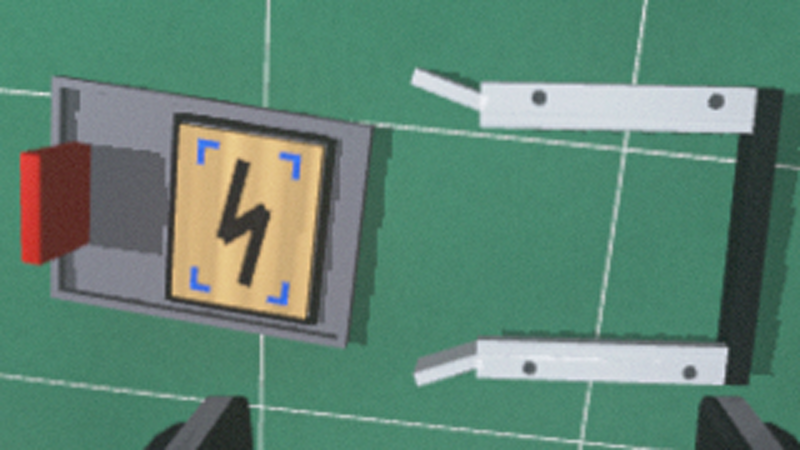

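```bash
cat > fit.py <<'E'
from h import *
from scipy.optimize import least_squares
def fit(c,model,uv,x0):
    M=np.array(model,float);uv=np.array(uv,float)
    def P(q):
        a=np.cos(q[2]),np.sin(q[2]); return np.c_[q[0]+a[0]*M[:,0]-a[1]*M[:,1],q[1]+a[1]*M[:,0]+a[0]*M[:,1],M[:,2]]
    r=least_squares(lambda q:(w2p(c,P(q))-uv).ravel(),x0,loss='soft_l1')
    print(r.x[:2].round(4),"yaw deg",np.degrees(r.x[2]).round(2),"res px\n",(w2p(c,P(r.x))-uv).round(1).tolist())
    return r.x
TRAYC=[[.065,.09,.012],[.065,-.09,.012],[-.065,-.09,.012],[-.065,.09,.012]]
TAPE=[[.038,.023-.025,.013],[.038,-.023-.025,.013],[-.038,-.023-.025,.013],[-.038,.023-.025,.013]]
E
python3 - <<'E'
from fit import *
c=load("w1")
cr=lambda a:np.array(a)/2.5+[130,90]
t=[(57,76),(373,126),(345,347),(52,297)];tp=[(199,142),(299,155),(287,303),(192,288)]
fit(c,TRAYC,cr(t),[.5,.23,0]); fit(c,TAPE,cr(tp),[.5,.23,0]); fit(c,TRAYC+TAPE,cr(t+tp),[.5,.23,0])
b=[(482,83),(756,88),(480,127),(752,132),(478,341),(727,347),(478,378),(725,385)]
W=p2w(c,cr(b),.024);print(W.round(4))
fit(c,[[.0815,.05,.024],[.0815,-.09,.024],[.059,.05,.024],[.059,-.09,.024],[-.059,.05,.024],[-.059,-.09,.024],[-.0815,.05,.024],[-.0815,-.09,.024]],cr(b),[.51,.01,0])
E
```

```text
[0.4991 0.2292] yaw deg -3.8 res px
 [[-1.2, -0.3], [0.1, 0.2], [0.5, 0.4], [0.2, -0.3]]
[0.4985 0.23  ] yaw deg 0.15 res px
 [[2.2, 3.2], [-5.2, 1.1], [-1.6, -5.5], [5.4, -2.7]]
[0.4991 0.2292] yaw deg -3.73 res px
 [[-1.3, -0.2], [0.0, 0.0], [0.6, 0.3], [0.3, -0.2], [4.6, 3.1], [-2.9, 3.3], [-2.9, -4.0], [4.2, -3.3]]
[[ 0.5867  0.0783  0.024 ]
 [ 0.5982 -0.0603  0.024 ]
 [ 0.5644  0.0772  0.024 ]
 [ 0.5761 -0.0624  0.024 ]
 [ 0.4461  0.067   0.024 ]
 [ 0.4581 -0.0713  0.024 ]
 [ 0.4237  0.0649  0.024 ]
 [ 0.4353 -0.0745  0.024 ]]
[0.5094 0.0223] yaw deg 4.79 res px
 [[-0.5, 0.1], [0.2, 0.0], [0.1, 0.3], [0.0, 0.3], [-0.1, -0.2], [0.7, 0.0], [-0.3, -0.3], [-0.2, -0.3]]
```

```bash
cat > go.py <<'E'
from h import *
def go(x,y,z,yaw):  # grasp-point target (m), tool yaw deg of x axis, pointing down
    s=read_state();A=R.from_quat(s["ee_rot"])
    B=R.from_euler('z',yaw,degrees=True)*R.from_euler('x',180,degrees=True)
    d=np.array([x,y,z+grip_depth])-s["tcp_pos"]
    print("t",s["time"],"turn first (units):",(np.degrees((A.inv()*B).as_rotvec())/5).round(3),"shift old axes:",(A.inv().apply(d)/.03).round(3),"shift new axes:",(B.inv().apply(d)/.03).round(3),"F",s["force"].round(1),"q",s["qpos"].round(2),"ff",s["finger_force"],round(s["width"]*85.4,1))
E
python3 -m inch '[[85,[0,0,0],[0,0,-1]],[85,[0,0,0],[0,0,-1]],[85,[0,0,0],[0,0,-1]],[85,[0,0,0],[0,0,-1]],[85,[0,0,0],[0,0,-1]],[85,[0,0,0],[0,0,-1]],[85,[0,0,0],[0,0,-1]],[85,[0,0,0],[0,0,-1]]]'
python3 -m inch '[[85,[0,0,0],[0,0,-1]],[85,[0,0,0],[0,0,-1]],[85,[0,0,0],[0,0,-1]],[85,[0,0,0],[0,0,-1]],[85,[0,0,0],[0,0,-1]],[85,[0,0,0],[0,0,-1]],[85,[0,0,0],[0,0,-1]],[85,[0,0,0],[0,0,-1]]]'
python3 -m inch '[[85,[0,0,0],[0,0,-1]],[85,[0,0,0],[0,0,-1]],[85,[0,0,0],[0,0,-1]],[85,[0,0,0],[0,0,-1]],[85,[0,0,0],[0,0,-1]],[85,[0,0,0],[0,0,-1]],[85,[0,0,0],[0,0,-1]],[85,[0,0,0],[0,0,-1]]]'
python3 -m inch '[[85,[0,0,0],[0,0,-1]],[85,[0,0,0],[0,0,-1]],[85,[0,0,0],[0,0,-1]],[85,[0,0,0],[0,0,-1]],[85,[0,0,0],[0,0,-1]],[85,[0,0,0],[0,0,-1]],[85,[0,0,0],[0,0,-1]],[85,[0,0,0],[0,0,-1]]]'
python3 -c "
from go import *
go(.5041,.3040,.15,176.2)"
```

```text
time: 3.9
tcp_pos: [0.5323, 0.0561, 0.4516]
ee_rot: [0.922, 0.387, 0.008, -0.025]
force: [-0.1, 0.1, -0.6]
width: 0.997
finger_force: 0.0
time: 4.7
tcp_pos: [0.5323, 0.0561, 0.4516]
ee_rot: [0.734, 0.679, 0.016, -0.021]
force: [0.7, 0.3, -0.2]
width: 0.996
finger_force: 0.0
time: 5.5
tcp_pos: [0.5324, 0.0561, 0.4516]
ee_rot: [0.458, 0.889, 0.022, -0.014]
force: [0.8, 0.3, 0.4]
width: 0.997
finger_force: 0.0
time: 6.3
tcp_pos: [0.5323, 0.0561, 0.4516]
ee_rot: [0.126, 0.992, 0.026, -0.006]
force: [-1.8, -0.1, 0.4]
width: 0.995
finger_force: 0.0
t 6.3 turn first (units): [ 0.589 -0.156 -2.136] shift old axes: [2.884 7.51  5.332] shift new axes: [1.486 8.183 4.897] F [-1.8 -0.1  0.4] q [0.09 0.25 0.12 1.44 0.05 0.34] ff 0.0 85.0
```

```bash
python3 -m inch '[[85,[0,0,0],[0.2,-0.05,-0.71]],[85,[0,0,0],[0.2,-0.05,-0.71]],[85,[0,0,0],[0.19,-0.05,-0.71]],[85,[0.15,0.82,0.4],[0,0,0]],[85,[0.15,0.82,0.4],[0,0,0]],[85,[0.15,0.82,0.4],[0,0,0]],[85,[0.15,0.82,0.4],[0,0,0]],[85,[0.15,0.82,0.4],[0,0,0]]]'
python3 -m inch '[[85,[0.15,0.82,0.4],[0,0,0]],[85,[0.15,0.82,0.4],[0,0,0]],[85,[0.15,0.82,0.4],[0,0,0]],[85,[0.15,0.82,0.4],[0,0,0]],[85,[0.15,0.82,0.4],[0,0,0]],[85,[0,0,0],[0,0,0]],[85,[0,0,0],[0,0,0]]]'
python3 -c "
from go import *
c=shot('wrist','w2')
go(.5041,.3040,.036,176.2)
from fit import *
q=lambda p:(np.array([.4991,.2292,0])+R.from_euler('z',-3.8,degrees=True).apply(np.array(p)))
print(w2p(c,q(TRAYC)),w2p(c,q([[-.03,.081,.055],[.03,.081,.055],[.03,.069,.055],[-.03,.069,.055]])))"
```

```text
time: 7.1
tcp_pos: [0.5183, 0.1812, 0.3912]
ee_rot: [0.035, 0.999, 0.0, -0.0]
force: [0.8, -0.8, 0.1]
width: 0.995
finger_force: 0.0
time: 7.8
tcp_pos: [0.5047, 0.3049, 0.3314]
ee_rot: [0.034, 0.999, -0.0, -0.001]
force: [-0.5, -0.7, 0.6]
width: 0.994
finger_force: 0.0
t 7.85 turn first (units): [-0.002 -0.009 -0.039] shift old axes: [ 0.023 -0.019  4.703] shift new axes: [ 0.027 -0.02   4.703] F [0.1 0.4 0.2] q [0.54 0.38 0.   1.19 0.   0.61] ff 0.0 84.8
[[334.59740648 248.6681185 ]
 [165.0220395  248.29694557]
 [146.15900706 122.42536001]
 [336.14160016 120.32635862]] [[327.50576957 165.2287674 ]
 [327.17390797 233.23956711]
 [313.47572824 233.27248126]
 [312.89673539 165.26565471]]
```

View pics/w2.png

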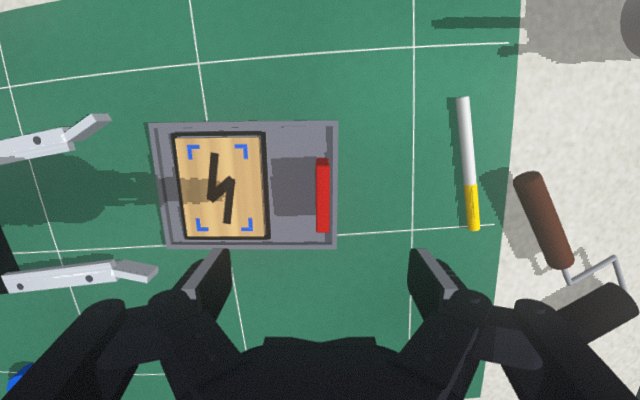

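The tray and plate are within 2–3 px of the prediction (plate cols 316–330, rows 158–233). Descending and gripping.

```bash
python3 -m inch '[[85,[0,-0.02,0.9],[0,0,0]],[85,[0,-0.02,0.9],[0,0,0]],[85,[0,0,0.9],[0,0,0]],[85,[0,0,0.9],[0,0,0]],[85,[0,0,0.6],[0,0,0]],[85,[0,0,0.3],[0,0,0]],[85,[0,0,0.2],[0,0,0]],[40,[0,0,0],[0,0,0]]]' 60
python3 -m inch '[[8,[0,0,0],[0,0,0]],[8,[0,0,0],[0,0,0]],[8,[0,0,0],[0,0,0]],[8,[0,0,0],[0,0,0]],[8,[0,0,0],[0,0,0]],[8,[0,0,0],[0,0,0]],[8,[0,0,0],[0,0,0]]]' 60
python3 - <<'E'
from go import *
b=np.radians(4.79); ax=np.array([np.cos(b),np.sin(b)]);ay=np.array([-np.sin(b),np.cos(b)])
o=np.array([.5094,.0223])
for yb in (.205,0): p=o+ay*(yb+.075); print(p); go(*p,.036,184.79)
E
```

```text
time: 8.65
tcp_pos: [0.5051, 0.3036, 0.1906]
ee_rot: [0.035, 0.999, 0.0, -0.0]
force: [-0.2, 0.5, -0.1]
width: 0.854
finger_force: 0.0
time: 9.35
tcp_pos: [0.5051, 0.3044, 0.1911]
ee_rot: [0.035, 0.999, 0.001, 0.0]
force: [-0.4, 1.8, 6.0]
width: 0.135
finger_force: 59.3
[0.4860189  0.30132209]
t 9.35 turn first (units): [ 0.015  0.003 -1.751] shift old axes: [ 0.628 -0.148  0.014] shift new axes: [ 0.643 -0.05   0.015] F [-0.4  1.8  6. ] q [ 0.54  0.49 -0.21  0.87  0.    0.61] ff 59.33811843395233 11.5
[0.50313721 0.09703806]
t 9.35 turn first (units): [ 0.015  0.003 -1.751] shift old axes: [-4.120e-01 -6.901e+00  6.000e-03] shift new axes: [ 0.643 -6.884  0.015] F [-0.4  1.8  6. ] q [ 0.54  0.49 -0.21  0.87  0.    0.61] ff 59.33811843395233 11.5
```

```bash
python3 -m inch '[[8,[0.16,0,0],[0,0,-0.44]],[8,[0.16,0,0],[0,0,-0.44]],[8,[0.16,0,0],[0,0,-0.44]],[8,[0.16,0,0],[0,0,-0.43]],[8,[0,0,0],[0,0,0]],[8,[0,0,0],[0,0,0]]]'
python3 -c "
from go import *
go(.50314,.09704,.036,184.79)
shot('wrist','w3')
c=shot('top','top2')
im=cv2.resize(np.ascontiguousarray(load('w3')['image'][60:300,:400,::-1]),(800,480),interpolation=cv2.INTER_CUBIC);cv2.imwrite('pics/w3c.png',im)"
```

```text
time: 9.95
tcp_pos: [0.4859, 0.3046, 0.1911]
ee_rot: [-0.041, 0.999, 0.001, 0.0]
force: [0.5, 1.1, 7.9]
width: 0.13
finger_force: 59.7
t 9.95 turn first (units): [ 0.013  0.003 -0.008] shift old axes: [ 2.000e-03 -6.944e+00  6.000e-03] shift new axes: [ 6.000e-03 -6.944e+00  1.300e-02] F [0.5 1.1 7.9] q [ 0.56  0.47 -0.25  0.85  0.    0.48] ff 59.66550350189209 11.1
```

View pics/w3c.png

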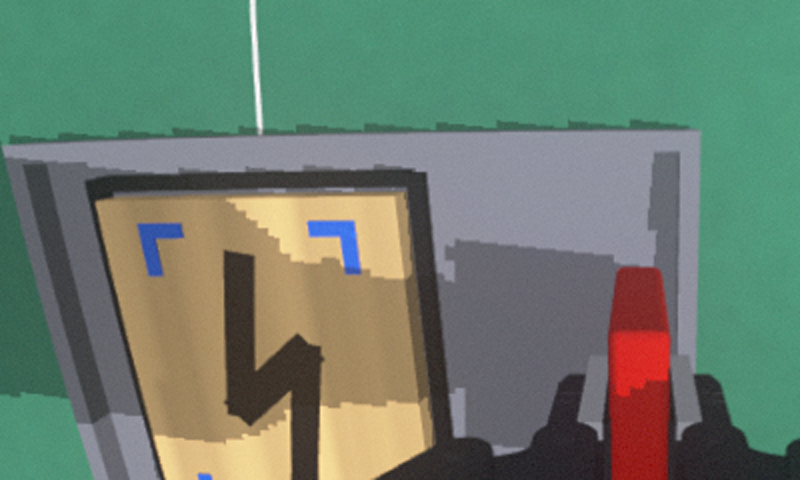

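```bash
python3 - <<'E'
from fit import *
c=load("w3");cr=lambda a:np.array(a)/2.+[0,60]
q=fit(c,[TRAYC[0],TRAYC[1]],cr([(699,131),(5,146)]),[.5,.23,0])
b=np.radians(4.79);d=q[:2]-[.5094,.0223]
print("bed frame x,y",np.cos(b)*d[0]+np.sin(b)*d[1],-np.sin(b)*d[0]+np.cos(b)*d[1])
# tray from grip
s=read_state();p=s["tcp_pos"][:2]+.075*np.array([np.sin(b),-np.cos(b)]);print(p)
E
```

```text
[0.3623 0.2173] yaw deg 5.08 res px
 [[0.6, 0.0], [-0.9, 0.2]]
bed frame x,y -0.13026393740740563 0.2066336722986107
[0.4922442  0.22989069]
```

Those are the robot-side corners (image up is towards the robot). With that, the tray is at bed x ≈ −0.3 mm, yaw 5.1°, 207 mm to go. Sliding in.

```bash
python3 -m inch '[[8,[0,-0.5,0],[0,0,0]],[8,[0,-0.5,0],[0,0,0]],[8,[0,-0.5,0],[0,0,0]],[8,[0,-0.5,0],[0,0,0]],[8,[0,0,0],[0,0,0]]]'
python3 -m inch '[[8,[0,-0.5,0],[0,0,0]],[8,[0,-0.5,0],[0,0,0]],[8,[0,-0.5,0],[0,0,0]],[8,[0,0,0],[0,0,0]]]'
python3 -c "
from go import *
go(.50314,.09704,.036,184.79);print(read_state()['ft_torque'])"
```

```text
time: 10.55
tcp_pos: [0.4911, 0.2433, 0.1911]
ee_rot: [-0.04, 0.999, -0.0, 0.0]
force: [0.5, -5.5, 9.0]
width: 0.131
finger_force: 60.1
time: 10.95
tcp_pos: [0.4949, 0.1985, 0.1911]
ee_rot: [-0.041, 0.999, -0.0, 0.0]
force: [0.8, -5.4, 9.0]
width: 0.131
finger_force: 60.2
t 10.95 turn first (units): [-0.003  0.004 -0.029] shift old axes: [ 0.    -3.393  0.014] shift new axes: [ 0.009 -3.393  0.013] F [ 0.8 -5.4  9. ] q [ 0.38  0.41 -0.35  0.81 -0.    0.3 ] ff 60.208085775375366 11.2
[-0.84886663 -0.14735634  0.18184233]
```

```bash
python3 -m inch '[[8,[0,-0.5,0],[0,0,0]],[8,[0,-0.5,0],[0,0,0]],[8,[0,-0.5,0],[0,0,0]],[8,[0,-0.5,0],[0,0,0]],[8,[0,0,0],[0,0,0]]]'
python3 -m inch '[[8,[0,-0.4,0],[0,0,0]],[8,[0,-0.4,0],[0,0,0]],[8,[0,-0.3,0],[0,0,0]],[8,[0,0,0],[0,0,0]]]'
python3 -c "
from go import *
go(.50314,.09704,.036,184.79);print(read_state()['ft_torque'])"
```

```text
time: 11.45
tcp_pos: [0.4999, 0.1387, 0.1911]
ee_rot: [-0.04, 0.999, -0.0, 0.0]
force: [1.0, -5.0, 9.2]
width: 0.133
finger_force: 60.3
time: 11.85
tcp_pos: [0.5027, 0.1064, 0.1911]
ee_rot: [-0.041, 0.999, 0.0, 0.0]
force: [-0.5, -1.5, 9.2]
width: 0.132
finger_force: 60.3
t 11.85 turn first (units): [ 0.007  0.005 -0.024] shift old axes: [ 0.009 -0.312  0.012] shift new axes: [ 0.01  -0.312  0.013] F [-0.5 -1.5  9.2] q [ 0.21  0.39 -0.4   0.79  0.    0.13] ff 60.259003043174744 11.3
[-0.19445306  0.00601979  0.08253748]
```

```bash
python3 -m inch '[[8,[0,-0.1,0],[0,0,0]],[8,[0,-0.1,0],[0,0,0]],[8,[0,0,0],[0,0,0]]]'; python3 -m inch '[[8,[0,-0.05,0],[0,0,0]],[8,[0,0,0],[0,0,0]]]'; python3 -m inch '[[8,[0,-0.04,0],[0,0,0]],[8,[0,0,0],[0,0,0]]]'; python3 -m inch '[[8,[0,-0.04,0],[0,0,0]],[8,[0,0,0],[0,0,0]]]'
```

```text
time: 12.15
tcp_pos: [0.5031, 0.1014, 0.1911]
ee_rot: [-0.041, 0.999, 0.001, 0.0]
force: [-1.0, 3.9, 8.3]
width: 0.129
finger_force: 60.2
time: 12.35
tcp_pos: [0.5032, 0.1001, 0.1911]
ee_rot: [-0.041, 0.999, 0.001, 0.0]
force: [0.7, 6.1, 8.6]
width: 0.129
finger_force: 60.2
time: 12.55
tcp_pos: [0.5033, 0.0991, 0.1911]
ee_rot: [-0.041, 0.999, 0.001, 0.0]
force: [-1.1, 7.1, 8.6]
width: 0.13
finger_force: 60.2
time: 12.75
tcp_pos: [0.5037, 0.0986, 0.1911]
ee_rot: [-0.042, 0.999, 0.002, 0.001]
force: [1.3, 13.9, 5.9]
width: 0.128
finger_force: 59.9
```

```bash
python3 -m inch '[[8,[0,-0.04,0],[0,0,0]],[8,[0,0,0],[0,0,0]]]'; python3 -m inch '[[8,[0,-0.04,0],[0,0,0]],[8,[0,0,0],[0,0,0]],[8,[0,0,0],[0,0,0]]]';python3 -c "
from go import *
go(.50314,.09704,.036,184.79);print(read_state()['ft_torque'])"
```

```text
time: 12.95
tcp_pos: [0.5038, 0.0982, 0.1912]
ee_rot: [-0.042, 0.999, 0.004, 0.0]
force: [-0.8, 20.0, 6.4]
width: 0.129
finger_force: 60.0
time: 13.25
tcp_pos: [0.5038, 0.0977, 0.1914]
ee_rot: [-0.042, 0.999, 0.005, 0.0]
force: [-1.3, 26.6, 8.7]
width: 0.13
finger_force: 60.4
t 13.25 turn first (units): [0.108 0.015 0.015] shift old axes: [ 0.024 -0.021  0.022] shift new axes: [ 0.024 -0.021  0.023] F [-1.3 26.6  8.7] q [ 0.19  0.38 -0.4   0.78  0.01  0.1 ] ff 60.39248585700989 11.1
[ 4.15644469  0.50444732 -0.36692845]
```

The force rises firmly (27 N) with almost no travel, so the tray is against the stop. I'll relieve the push, release, rise and look.

```bash
python3 -m inch '[[8,[0,0.05,0],[0,0,0]],[30,[0,0,0],[0,0,0]],[60,[0,0,0],[0,0,0]],[60,[0,0,0],[0,0,0]],[60,[0,0,0],[0,0,0]],[60,[0,0,-0.4],[0,0,0]],[60,[0,0,-0.8],[0,0,0]],[60,[0,0,-1],[0,0,0]]]'
python3 -m inch '[[60,[0.3,-0.5,-1],[0,0,0]],[60,[0.3,-1,-1],[0,0,0]],[60,[0.3,-1,-1],[0,0,0]],[60,[0.3,-0.5,-1],[0,0,0]],[60,[0,0,0],[0,0,0]],[60,[0,0,0],[0,0,0]]]'
python3 - <<'E'
from go import *
c=shot('wrist','w4')
go(.4719,-.3423,.15,180)
q=lambda p:(np.array([.5094,.0223,0])+R.from_euler('z',4.79,degrees=True).apply(np.array(p)))
print(w2p(c,q([[-.065,.09,.012],[.065,.09,.012],[0,-.025,.013],[-.067,-.09,.024],[.067,-.09,.024]])).round(1))
E
```

```text
time: 14.05
tcp_pos: [0.5026, 0.0959, 0.257]
ee_rot: [-0.041, 0.999, -0.0, -0.001]
force: [0.8, -0.2, 0.5]
width: 0.705
finger_force: 0.0
time: 14.65
tcp_pos: [0.4747, 0.0031, 0.3774]
ee_rot: [-0.041, 0.999, 0.0, 0.001]
force: [-0.2, -0.0, -0.2]
width: 0.704
finger_force: 0.0
t 14.7 turn first (units): [ 0.005 -0.006  0.948] shift old axes: [  1.042 -11.481   2.389] shift new axes: [  0.091 -11.526   2.393] F [-0.1 -0.5  0.7] q [ 0.01  0.16 -0.18  1.22  0.   -0.08] ff 0.0 60.2
[[415.8 153.1]
 [406.6 258.9]
 [312.9 209.2]
 [251.5 152.8]
 [258.8 265.5]]
```

View pics/w4.png

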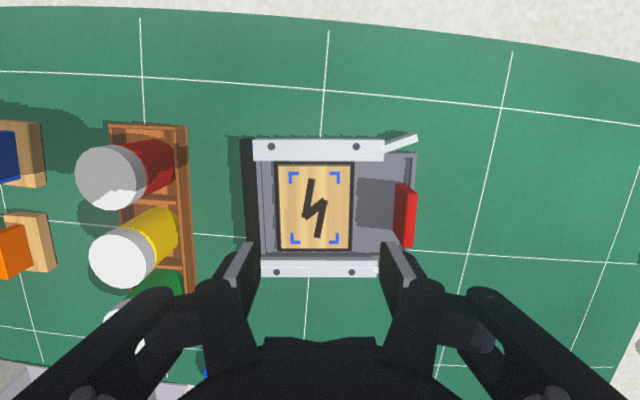

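The tray is home: bolt at (314,209) against a prediction of (313,209), tray rear corner at (416,153) as predicted. I'll measure the tile from this picture and move over the stamp.

```bash
python3 -m inch '[[85,[0,0,0],[0,0,0.95]],[85,[0,-0.97,0],[0,0,0]],[85,[0,-0.97,0],[0,0,0]],[85,[0,-0.97,0],[0,0,0]],[85,[0,-0.97,0],[0,0,0]],[85,[0,-0.97,0],[0,0,0]],[85,[0,-0.97,0],[0,0,0]],[85,[0,-0.97,0],[0,0,0]]]'
python3 -m inch '[[85,[0,-0.97,0],[0,0,0]],[85,[0,-0.97,0],[0,0,0]],[85,[0,-0.97,0],[0,0,0]],[85,[0,-0.97,0],[0,0,0]],[85,[0,-0.97,0],[0,0,0]],[85,[0,0,0],[0,0,0]],[85,[0,0,0],[0,0,0]]]'
python3 - <<'E'
from fit import *
c=load("w4")
bl=blob(c,(105,100,100),(125,255,255),8);print(bl)
W=p2w(c,[b[0] for b in bl],.013).round(4);print(W)
for n in ("w5",):
    c=shot('wrist',n); print(blob(c,(105,100,60),(125,255,255),30)); print(blob(c,(5,120,120),(14,255,255),60))
    cv2.imwrite("pics/w5c.png",cv2.resize(np.ascontiguousarray(c["image"][70:270,180:460,::-1]),(784,560),interpolation=cv2.INTER_CUBIC))
E
```

```text
time: 15.5
tcp_pos: [0.475, -0.2006, 0.375]
ee_rot: [-0.001, 1.0, 0.001, -0.002]
force: [0.0, 0.2, 0.8]
width: 0.996
finger_force: 0.0
time: 16.2
tcp_pos: [0.4751, -0.3454, 0.3747]
ee_rot: [0.0, 1.0, 0.001, -0.002]
force: [0.4, 1.0, -0.0]
width: 0.997
finger_force: 0.0
[(array([  5.7, 132. ]), [0, 131, 14, 4, 36]), (array([291.9, 175.6]), [289, 172, 10, 12, 55]), (array([336.1, 175.4]), [330, 172, 10, 11, 54]), (array([  9.6, 178.6]), [0, 174, 20, 10, 89]), (array([293.7, 239.9]), [291, 233, 9, 11, 46]), (array([334.9, 239.6]), [329, 233, 10, 11, 52]), (array([205.1, 372.6]), [204, 366, 4, 13, 34])]
[[ 0.4475 -0.3669  0.013 ]
 [ 0.4738 -0.0292  0.013 ]
 [ 0.4696  0.0204  0.013 ]
 [ 0.5036 -0.3725  0.013 ]
 [ 0.552  -0.0226  0.013 ]
 [ 0.5475  0.0265  0.013 ]
 [ 0.7689 -0.1377  0.013 ]]
[(array([313.5, 184.2]), [306, 155, 16, 60, 806]), (array([624.6, 177.1]), [620, 174, 9, 11, 42]), (array([587.3, 180.6]), [584, 177, 11, 11, 46]), (array([613.3, 237.2]), [608, 231, 10, 11, 38]), (array([577.8, 241.1]), [575, 235, 8, 10, 40]), (array([490.3, 386.9]), [468, 361, 49, 39, 872])]
[(array([138.9,  89. ]), [108, 34, 48, 126, 1422]), (array([34.9, 40.6]), [0, 36, 90, 11, 224]), (array([464.5, 148.7]), [435, 141, 68, 23, 905]), (array([164.7, 234.4]), [156, 184, 19, 103, 439]), (array([155.6, 215.6]), [151, 191, 11, 59, 118]), (array([447.1, 214.4]), [429, 192, 48, 46, 677]), (array([306.7, 274.9]), [299, 252, 16, 60, 506])]
```

View pics/w5c.png

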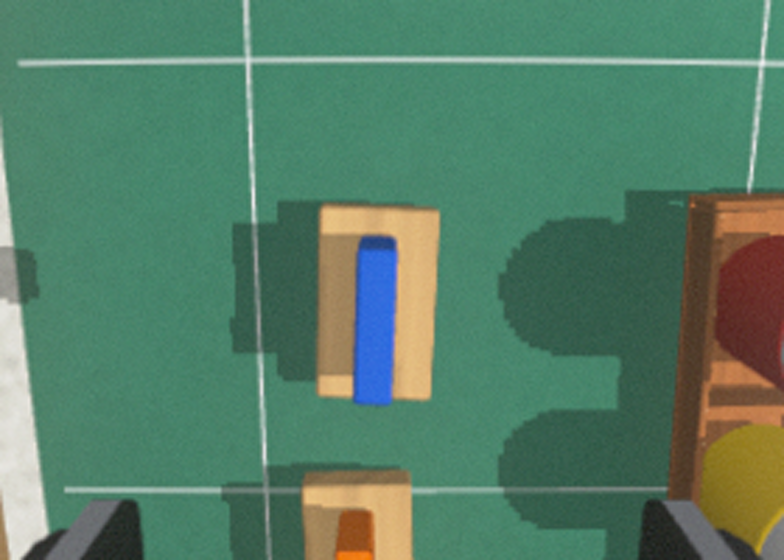

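```bash
python3 - <<'E'
from fit import *
from go import go
c=load("w5");cr=lambda a:np.array(a)/2.8+[180,70]
bx=lambda a,b,z:[[-a,-b,z],[-a,b,z],[a,b,z],[a,-b,z]]
A=[(319,205),(440,209),(431,400),(318,397)];B=[(358,247),(397,249),(392,404),(354,402)]
fit(c,bx(.038,.023,.022),cr(A),[.47,-.34,0]);q=fit(c,bx(.028,.007,.06),cr(B),[.47,-.34,0]);q=fit(c,bx(.038,.023,.022)+bx(.028,.007,.06),cr(A+B),[.47,-.34,0])
go(q[0],q[1],.046,180+np.degrees(q[2]))
E
```

```text
[ 0.4718 -0.3513] yaw deg -1.72 res px
 [[-0.1, 0.1], [0.2, -0.0], [0.3, 0.0], [-0.3, -0.1]]
[ 0.4715 -0.3514] yaw deg -1.95 res px
 [[-0.4, -0.3], [0.5, -0.5], [0.2, 0.4], [-0.3, 0.6]]
[ 0.4716 -0.3513] yaw deg -1.8 res px
 [[-0.1, -0.1], [0.1, -0.1], [0.2, -0.1], [-0.4, -0.2], [-0.4, -0.1], [0.5, -0.4], [0.3, 0.5], [-0.2, 0.8]]
t 16.25 turn first (units): [ 0.021 -0.032  0.369] shift old axes: [ 0.1   -0.226  5.815] shift new axes: [ 0.109 -0.219  5.815] F [ 0.7  0.3 -0.7] q [-0.63  0.36  0.08  1.3  -0.   -0.63] ff 0.0 85.0
```

```bash
python3 -m inch '[[85,[0.1,-0.22,0.5],[0.02,-0.03,0.37]],[85,[0,0,0.9],[0,0,0]],[85,[0,0,0.9],[0,0,0]],[85,[0,0,0.9],[0,0,0]],[85,[0,0,0.9],[0,0,0]],[85,[0,0,0.8],[0,0,0]],[85,[0,0,0.5],[0,0,0]],[85,[0,0,0.3],[0,0,0]]]'
python3 -c "
from go import *
go(.4716,-.3513,.046,178.2)"
```

```text
time: 17.05
tcp_pos: [0.4721, -0.3508, 0.2039]
ee_rot: [0.015, 1.0, 0.0, -0.0]
force: [-0.0, 0.5, 1.3]
width: 0.998
finger_force: 0.0
t 17.05 turn first (units): [ 0.001 -0.003  0.014] shift old axes: [ 0.015 -0.017  0.105] shift new axes: [ 0.015 -0.017  0.105] F [-0.   0.5  1.3] q [-0.64  0.48 -0.2   0.9  -0.   -0.61] ff 0.0 85.2
```

```bash
python3 -m inch '[[60,[0.015,-0.017,0.1],[0,0,0]],[30,[0,0,0],[0,0,0]],[10,[0,0,0],[0,0,0]],[10,[0,0,0],[0,0,0]],[10,[0,0,0],[0,0,0]],[10,[0,0,0],[0,0,0]],[10,[0,0,0],[0,0,0]],[10,[0,0,0],[0,0,0]]]' 60
python3 -c "
from go import *
go(.4716,-.3513,.046,178.2);print(read_state()['tcp_pos'],R.from_quat(read_state()['ee_rot']).as_matrix())"
python3 -m inch '[[10,[0,0,-0.3],[0,0,0]],[10,[0,0,-0.8],[0,0,0]],[10,[0,0,-1],[0,0,0]],[10,[0,0,-1],[0,0,0]],[10,[0,0,-1],[0,0,0]],[10,[0,0,-1],[0,0,0]],[10,[0,0,0],[0,0,0]],[10,[0,0,0],[0,0,0]]]'
python3 -c "
from go import *
shot('side','s2');shot('wrist','w6');shot('top','top3')
go(.5111,-.0019,.17,184.7)"
```

```text
time: 17.85
tcp_pos: [0.4719, -0.3531, 0.203]
ee_rot: [0.016, 1.0, -0.001, 0.001]
force: [-0.7, 1.0, 6.2]
width: 0.152
finger_force: 61.5
t 17.85 turn first (units): [-0.022  0.029 -0.006] shift old axes: [0.011 0.06  0.075] shift new axes: [0.011 0.06  0.076] F [-0.7  1.   6.2] q [-0.64  0.48 -0.2   0.89 -0.   -0.61] ff 61.51059865951538 13.0
[ 0.47186678 -0.35311906  0.20296726] [[-0.9994875   0.03191333  0.00250598]
 [ 0.03190833  0.99948878 -0.00201004]
 [-0.00256885 -0.00192904 -0.99999484]]
time: 18.65
tcp_pos: [0.4714, -0.3529, 0.356]
ee_rot: [0.016, 1.0, -0.001, 0.001]
force: [0.3, -0.0, -2.8]
width: 0.155
finger_force: 60.8
t 18.8 turn first (units): [-3.000e-03 -1.000e-03 -1.306e+00] shift old axes: [-0.958 11.726  0.977] shift new axes: [-2.285 11.541  0.981] F [ 0.5  0.  -1.4] q [-0.64  0.37  0.04  1.24 -0.   -0.61] ff 60.80242395401001 13.2
```

```bash
python3 -m inch '[[10,[0,0,0],[0,0,-0.65]],[10,[0,0,0],[0,0,-0.65]],[10,[-0.15,0.7,0],[0,0,0]],[10,[-0.19,0.97,0],[0,0,0]],[10,[-0.19,0.97,0],[0,0,0]],[10,[-0.19,0.97,0],[0,0,0]],[10,[-0.19,0.97,0],[0,0,0]],[10,[-0.19,0.97,0],[0,0,0]]]'
python3 -m inch '[[10,[-0.2,0.97,0],[0,0,0]],[10,[-0.2,0.97,0],[0,0,0]],[10,[-0.2,0.97,0],[0,0,0]],[10,[-0.2,0.97,0],[0,0,0]],[10,[-0.2,0.97,0],[0,0,0]],[10,[-0.2,0.97,0],[0,0,0]],[10,[0,0.5,0],[0,0,0]],[10,[0,0,0],[0,0,0]]]'
python3 - <<'E'
from fit import *
from go import go
go(.5111,-.0019,.17,184.7)
c=shot('top','top4'); w=shot('wrist','w7');shot('side','s3')
x=np.ascontiguousarray(w["image"][60:300,120:520,::-1])
cv2.imwrite('pics/w7c.png',cv2.resize(x,(800,480),interpolation=cv2.INTER_CUBIC))
bl=blob(w,(105,100,60),(125,255,255),8);print(bl);print(p2w(w,[b[0] for b in bl],.013).round(4))
E
```

```text
time: 19.6
tcp_pos: [0.4905, -0.1829, 0.354]
ee_rot: [-0.041, 0.999, -0.0, -0.0]
force: [0.4, 0.2, -0.5]
width: 0.156
finger_force: 60.7
time: 20.4
tcp_pos: [0.5109, 0.0092, 0.354]
ee_rot: [-0.042, 0.999, -0.001, -0.0]
force: [0.7, -0.7, -1.8]
width: 0.156
finger_force: 60.6
t 20.4 turn first (units): [-0.017 -0.004  0.023] shift old axes: [ 0.022 -0.367  0.976] shift new axes: [ 0.022 -0.368  0.976] F [ 0.7 -0.7 -1.8] q [ 0.02  0.24 -0.15  1.19 -0.   -0.07] ff 60.64487099647522 13.4
[(array([287.4, 145.4]), [284, 141, 11, 13, 80]), (array([336.1, 145. ]), [329, 141, 12, 13, 76]), (array([319.4, 269.8]), [302, 201, 35, 138, 4356])]
[[ 0.4739 -0.0296  0.013 ]
 [ 0.4694  0.0199  0.013 ]
 [ 0.6123  0.0147  0.013 ]]
```

View pics/w7c.png

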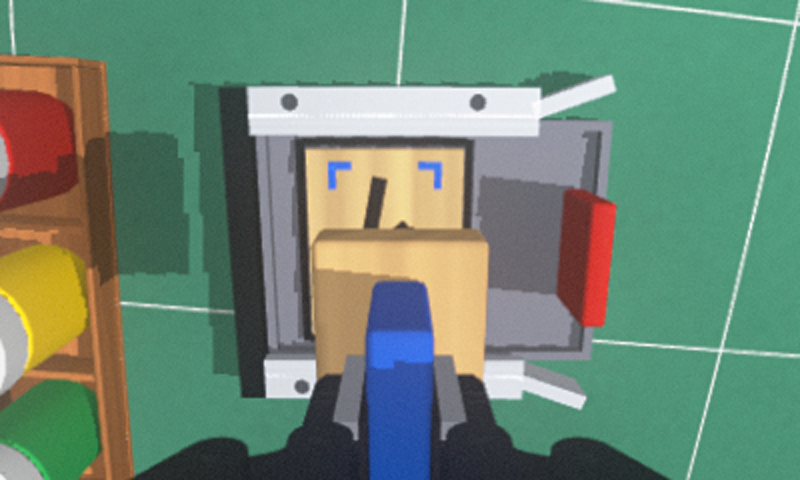

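The stamp is held upright and square. Its block front edge runs (314,241)–(487,243) in the crop, and the tape corners match the earlier measurement. I'll check the in-hand pose numerically.

```bash
python3 - <<'E'
from fit import *
from go import go
w=load("w7");s=read_state();zb=s["tcp_pos"][2]-.203
P=p2w(w,np.array([(314,241),(487,243)])/2.+[120,60],zb+.022);print(P.round(4),"width",np.linalg.norm(P[1]-P[0]))
d=P[1]-P[0];yaw=np.degrees(np.arctan2(-d[0],d[1]));u=np.array([d[1],-d[0]])/np.linalg.norm(d[:2])
print("stamp yaw",yaw,"centre",P.mean(0)[:2]+.038*u,"tcp",s["tcp_pos"],np.degrees(np.arctan2(*R.from_quat(s["ee_rot"]).as_matrix()[[1,0],0]))%360)
t=p2w(load("w7"),np.array([[287.4,145.4],[336.1,145.]]),.013);e=t[1]-t[0];print("tape yaw",np.degrees(np.arctan2(-e[0],e[1])))
# same check in top view prediction
for n in("top4","s3"):
    c=load(n);print(w2p(c,[[.5107,-.0012,.013]]))
E
```

```text
[[ 0.4744 -0.0183  0.1734]
 [ 0.4713  0.0257  0.1734]] width 0.04408672485683265
stamp yaw 4.115114856884348 centre [0.51075435 0.00643618] tcp [0.5110633  0.00712595 0.3544078 ] 184.65785179690354
tape yaw 5.2168221104623775
[[332.38269139 238.45377088]]
[[274.57500005 242.95810089]]
```

```bash
python3 - <<'E'
from fit import *
c=load("s3");b=np.radians(4.66);z=.1514
M=np.array([[sx*a,sy*d,h] for a,d,h in((.038,.023,0),(.038,.023,.022),(.028,.007,.06)) for sx in(-1,1) for sy in(-1,1)])
P=R.from_euler('z',4.66,degrees=True).apply(M)+[.5108,.0068,z]
uv=w2p(c,P).round(1);print(uv.tolist())
u0,v0=(uv.mean(0)-[50,37]).astype(int)
im=cv2.resize(np.ascontiguousarray(c["image"][v0:v0+75,u0:u0+100,::-1]),(800,600),interpolation=cv2.INTER_CUBIC)
for p in uv: cv2.circle(im,tuple(int(k) for k in ((p-[u0,v0]+.5)*8)),4,(255,0,255),1)
cv2.imwrite("pics/s3c.png",im)
E
```

```text
[[259.5, 198.2], [249.7, 188.9], [291.5, 188.5], [280.8, 180.1], [258.8, 188.7], [248.9, 179.8], [291.3, 179.4], [280.5, 171.2], [258.6, 167.6], [255.5, 165.0], [282.9, 161.3], [279.6, 158.9]]
```

View pics/s3c.png

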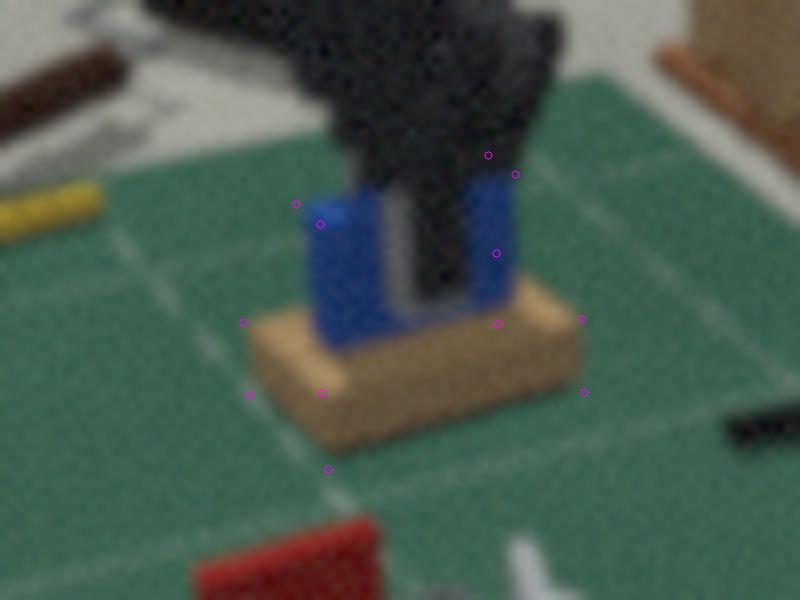

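The overlay matches the handle, and the recessed black pad explains the lower edge, so the underside height is right (about TCP − 203 mm). Descending to about 1 cm above the tile.

```bash
python3 -m inch '[[10,[0.01,-0.28,0.5],[0,0,0]],[10,[0,0,0.8],[0,0,0]],[10,[0,0,0.8],[0,0,0]],[10,[0,0,0.7],[0,0,0]],[10,[0,0,0.5],[0,0,0]],[10,[0,0,0.3],[0,0,0]],[10,[0,0,0.2],[0,0,0]],[10,[0,0,0],[0,0,0]]]'
python3 - <<'E'
from go import *
go(.5111,-.0012,.0713,184.8)
w=shot('wrist','w8');shot('side','s4');shot('top','top5');print(blob(w,(105,100,60),(125,255,255),8))
E
```

```text
time: 21.35
tcp_pos: [0.5117, -0.0014, 0.2405]
ee_rot: [-0.04, 0.999, -0.001, 0.0]
force: [0.1, 1.3, -0.1]
width: 0.156
finger_force: 60.7
t 21.35 turn first (units): [-0.02   0.009 -0.034] shift old axes: [0.021 0.008 0.483] shift new axes: [0.02  0.007 0.483] F [ 0.1  1.3 -0.1] q [-0.    0.33 -0.34  0.91 -0.   -0.08] ff 60.66930055618286 13.3
[(array([283.8, 162.1]), [278, 156, 18, 20, 166]), (array([359.9, 162.8]), [349, 156, 18, 21, 166]), (array([319.4, 269.9]), [303, 201, 34, 138, 4348])]
```

```bash
python3 -m inch '[[10,[0.02,0,0.2],[-0.02,0,-0.03]],[10,[0,0,0.16],[0,0,0]],[10,[0,0,0.1],[0,0,0]],[10,[0,0,0],[0,0,0]],[10,[0,0,0],[0,0,0]]]'
python3 - <<'E'
from fit import *
from go import go
go(.5111,-.0012,.0713,184.8)
w=shot('wrist','w9');c=shot('side','s5')
bl=blob(w,(105,100,60),(125,255,255),8);print([b[0] for b in bl],p2w(w,[b[0] for b in bl],.013).round(4))
a=cv2.resize(np.ascontiguousarray(w["image"][120:260,220:420,::-1]),(800,560),interpolation=cv2.INTER_CUBIC)
cv2.imwrite("pics/w9c.png",a)
E
```

```text
time: 22.0
tcp_pos: [0.5112, -0.0008, 0.2269]
ee_rot: [-0.042, 0.999, 0.0, 0.001]
force: [0.7, 0.1, -1.1]
width: 0.152
finger_force: 60.7
t 22.0 turn first (units): [0.    0.014 0.006] shift old axes: [ 0.005 -0.011  0.03 ] shift new axes: [ 0.005 -0.011  0.03 ] F [ 0.7  0.1 -1.1] q [-0.    0.34 -0.36  0.87  0.   -0.09] ff 60.66947937011719 13.0
[array([279.9, 166.3]), array([361.5, 167.2]), array([319.4, 269.9])] [[ 4.735e-01 -2.970e-02  1.300e-02]
 [ 4.699e-01  2.030e-02  1.300e-02]
 [ 5.423e-01  4.000e-04  1.300e-02]]
```

View pics/w9c.png

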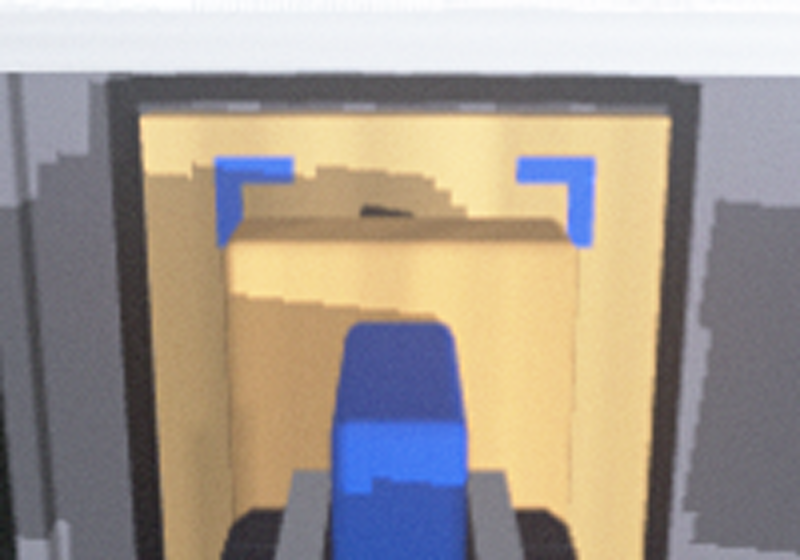

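The stamp sits level and centred between the tape corners. I'll do a last numeric check of offset and angle.

```bash
python3 - <<'E'
from fit import *
w=load("w9")
for z,pt in((.0459,[(228,241),(578,243)]),):
    P=p2w(w,np.array(pt)/4.+[220,120],z);d=P[1]-P[0]
    u=np.array([d[1],-d[0]])/np.linalg.norm(d[:2])
    print(P.round(4),np.linalg.norm(d),np.degrees(np.arctan2(-d[0],d[1])),P.mean(0)[:2]+.038*u)
t=p2w(w,np.array([(215,157),(595,157)])/4.+[220,120],.013);d=t[1]-t[0];print("tape",t.round(4),np.degrees(np.arctan2(-d[0],d[1])),np.linalg.norm(d),"mid",t.mean(0))
# side view: outline of stamp at believed pose, bottom edge
c=load("s5");b=4.7
M=np.array([[-.038,.023,0],[.038,.023,0],[-.038,.023,.022],[.038,.023,.022]])
uv=w2p(c,R.from_euler('z',b,degrees=True).apply(M)+[.511,-.001,.0239]);print(uv.round(1).tolist())
t=np.array([[-.05,.04,0],[.05,.04,0]]);print("tile edge",w2p(c,R.from_euler('z',b,degrees=True).apply(t)+[.5108,-.0012,.013]).round(1).tolist())
E
```

```text
[[ 0.4748 -0.027   0.0459]
 [ 0.4713  0.0175  0.0459]] 0.044646810517359976 4.495580282922669 [ 0.51096624 -0.00175686]
tape [[ 0.4695 -0.0337  0.013 ]
 [ 0.4646  0.0241  0.013 ]] 4.835654965431424 0.057966268689030376 mid [ 0.46705846 -0.00478416  0.013     ]
[[254.9, 239.3], [283.9, 229.0], [254.3, 231.4], [283.6, 221.3]]
tile edge [[247.2, 241.2], [284.8, 227.9]]
```

The stamp's centre is within 0.6 mm and 0.4° of the tape frame, with a gap of about 11 mm. I'll make a small trim, settle and check.

```bash
python3 -m inch '[[10,[0,0.02,0.01],[0,0,-0.06]],[10,[0,0,0],[0,0,0]],[10,[0,0,0],[0,0,0]],[10,[0,0,0],[0,0,0]],[10,[0,0,0],[0,0,0]]]'
python3 - <<'E'
from fit import *
s=read_state();print(s["tcp_pos"],s["force"],s["finger_force"],R.from_quat(s["ee_rot"]).as_matrix().round(4))
w=shot('wrist','w10');print(p2w(w,[b[0] for b in blob(w,(105,100,60),(125,255,255),8)][:2],.013).round(4))
# height check: blue handle mask in side views against the model hull
c=shot('side','s6');im=cv2.cvtColor(np.ascontiguousarray(c["image"]),cv2.COLOR_RGB2HSV)
m=cv2.inRange(im,(105,120,50),(125,255,255));M=np.array([[a,b,h] for a in(-.028,.028) for b in(-.007,.007) for h in(.022,.06)])
uv=w2p(c,R.from_euler('z',4.8,degrees=True).apply(M)+[s["tcp_pos"][0],s["tcp_pos"][1],s["tcp_pos"][2]-.203])
lo,hi=uv.min(0),uv.max(0);y,x=np.nonzero(m[int(lo[1])-8:int(hi[1])+8,int(lo[0])-8:int(hi[0])+8])
print("model",lo.round(1),hi.round(1),"seen",x.min()+int(lo[0])-8,y.min()+int(lo[1])-8,x.max()+int(lo[0])-8,y.max()+int(lo[1])-8)
E
```

```text
time: 22.6
tcp_pos: [0.5112, -0.0003, 0.2268]
ee_rot: [-0.045, 0.999, 0.0, 0.001]
force: [-1.2, -0.0, -0.8]
width: 0.152
finger_force: 60.7
[ 5.11183594e-01 -3.27079979e-04  2.26751366e-01] [-1.23717934 -0.02994616 -0.76221384] 60.66794514656067 [[-9.96e-01 -8.92e-02  1.50e-03]
 [-8.92e-02  9.96e-01  1.00e-04]
 [-1.50e-03 -0.00e+00 -1.00e+00]]
[[ 0.4734 -0.0296  0.013 ]
 [ 0.4696  0.0201  0.013 ]]
model [260.6 211.8] [286.4 236.5] seen 262 217 285 234
```

```bash
python3 -c "
from workcell import *
print(finish_job())"
```

```text
the job is handed in; nothing more can be done
None
```

I handed the job in at about 23 s. The tray is home against the stop. The blue-handled stamp is still gripped, level and centred over the bolt to about 1 mm by measurement, roughly 11 mm above the tile; the height estimates differ by a few mm. I viewed 12 pictures, two over the limit of 10.

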